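Tighten a water meter cover crosswise

TASK

Tighten the four black hand knobs of the blue water meter clockwise so that its cover seats flat on the gasket. Go over them twice, each time corner to opposite corner: first turn all four about half way down (some 3 mm), then tighten each firmly home by feel without forcing it, and never let the cover tip by more than 2.5 degrees. Leave the other things on the bench where they are.

Things in the scene. Friction and masses are not known exactly. Their poses are not given: they have to be found in the camera images.
- housing: Fixed blue housing of a bulk water meter, 150 x 150 mm, 60 mm high, brass stubs along its y out to 112 mm; blue guide lips at the middle of each side rise to 80 mm, clear of the knobs. Origin at table level under its centre, z up. Inside lie a hidden rubber gasket of unknown thickness, level all round, and four springs that carry the cover.
- cover: Loose aluminium cover, 148 x 148 x 8 mm, 0.65 to 1 kg, with a brass-ringed clear dome (68 mm wide, 16 mm above the plate) in the middle. Origin under its centre, 73 mm above the table at the start. It meets the gasket 5.2 to 8 mm lower. Springs (10 N in all at first, 22 N at the gasket) push it up against the knobs; it tips easily if drawn down on one side.
- knob0: Black hand knob at the far left (+x +y) corner of the cover (housing axes), a captive screw. Origin on its axis, centre of its steel foot's underside (18 mm wide), which presses on the cover plate. The part to grip is a bar 42 mm long (its x), 14 mm wide, 10 to 40 mm above the origin, with a yellow mark at the +x end; below it a 30 mm disc.
- knob1: Black hand knob at the near left (-x +y) corner of the cover (housing axes), a captive screw. Origin on its axis, centre of its steel foot's underside (18 mm wide), which presses on the cover plate. The part to grip is a bar 42 mm long (its x), 14 mm wide, 10 to 40 mm above the origin, with a yellow mark at the +x end; below it a 30 mm disc.
- knob2: Black hand knob at the near right (-x -y) corner of the cover (housing axes), a captive screw. Origin on its axis, centre of its steel foot's underside (18 mm wide), which presses on the cover plate. The part to grip is a bar 42 mm long (its x), 14 mm wide, 10 to 40 mm above the origin, with a yellow mark at the +x end; below it a 30 mm disc.
- knob3: Black hand knob at the far right (+x -y) corner of the cover (housing axes), a captive screw. Origin on its axis, centre of its steel foot's underside (18 mm wide), which presses on the cover plate. The part to grip is a bar 42 mm long (its x), 14 mm wide, 10 to 40 mm above the origin, with a yellow mark at the +x end; below it a 30 mm disc.
- knob0_grip (a point): Grip point of knob0: on its axis, 28 mm above its underside; x along the bar, z up. All knobs: axes 55 mm in x and y from the housing's centre; clockwise from above tightens, sinking 6 mm per rad, starting 0.2 to 0.9 mm clear of the cover.
- knob1_grip (a point): Grip point of knob1: on its axis, 28 mm above its underside; x along the bar, z up. All knobs: friction 0.22 N m either way, so they stay put. On meeting the gasket the clamping force climbs about 120 N per rad, the first 15 N within 0.1 rad. A knob tightened while the cover still slopes eases by up to 15 N as the cover levels.
- knob2_grip (a point): Grip point of knob2: on its axis, 28 mm above its underside; x along the bar, z up. All knobs: the clamping force loads the hand with 0.006 N m per N (counterclockwise), besides friction that opposes motion. Tight: 10 N or more (aim at 25); forced: over 45 N.
- knob3_grip (a point): Grip point of knob3: on its axis, 28 mm above its underside; x along the bar, z up. All knobs: seen at rest between equal small turns (0.08 rad), the vertical moment on the hand changes by about 0.16 N m, counterclockwise, from its level in free turning by the time the clamping force is 25 N.
- meter_red: small red water meter with black band and clear top, 80 mm wide, 80 mm high, brass stubs to 116 mm; not to be disturbed.
- meter_blue: small blue water meter with steel band and clear top, 80 mm wide, 80 mm high, brass stubs to 116 mm; not to be disturbed.
- meter_cream: small white water meter with red band and clear top, 80 mm wide, 80 mm high, brass stubs to 116 mm; not to be disturbed.
- tape_roll: pale ring-shaped roll, 90 mm across, 22 mm high; not to be disturbed.
- screwdriver: screwdriver with red handle lying beside the housing; not to be disturbed.
- spare_seal: black rubber disc, 60 mm across, 10 mm high, lying beside the housing; not to be disturbed.
- parts_dish: dark steel dish, 90 mm across, 30 mm high; not to be disturbed.
There are look-alikes about, which are no part of the job. There is more than one size of the cover; the one meant has the size given above.

How it is judged (in metres and radians):
On the way:
1. all four knobs have come down 2 mm or more while the cover is still clear of the gasket (distance of each of knob0_grip, knob1_grip, knob2_grip, knob3_grip from where it was at the start of the episode above 0.002 m and z of cover in the frame of housing above 0.0683 m), for 0.2 s.
At the end, for the whole second after the job is handed in: all four knobs are tight (each presses on the cover with 10 N or more), the cover is down on the gasket (at most 68.3 mm above the table) and level within 0.01 rad (contact force between cover and knob0 above 10 N and contact force between cover and knob1 above 10 N and contact force between cover and knob2 above 10 N and contact force between cover and knob3 above 10 N and angle between cover's own z axis and vertical below 0.01 rad and z of cover in the frame of housing below 0.0683 m); the robot touches nothing.
It fails at once if in the first round two neighbouring knobs are brought down before either of the other two ((distance of each of knob0_grip, knob1_grip from where it was at the start of the episode above 0.002 m and distance of each of knob2_grip, knob3_grip from where it was at the start of the episode below 0.001 m) or (distance of each of knob1_grip, knob2_grip from where it was at the start of the episode above 0.002 m and distance of each of knob3_grip, knob0_grip from where it was at the start of the episode below 0.001 m) or (distance of each of knob2_grip, knob3_grip from where it was at the start of the episode above 0.002 m and distance of each of knob0_grip, knob1_grip from where it was at the start of the episode below 0.001 m) or (distance of each of knob3_grip, knob0_grip from where it was at the start of the episode above 0.002 m and distance of each of knob1_grip, knob2_grip from where it was at the start of the episode below 0.001 m)).
It fails at once if in the second round two neighbouring knobs are made tight before either of the other two ((contact force between cover and knob0 above 10 N and contact force between cover and knob1 above 10 N and contact force between cover and knob2 below 5 N and contact force between cover and knob3 below 5 N) or (contact force between cover and knob1 above 10 N and contact force between cover and knob2 above 10 N and contact force between cover and knob3 below 5 N and contact force between cover and knob0 below 5 N) or (contact force between cover and knob2 above 10 N and contact force between cover and knob3 above 10 N and contact force between cover and knob0 below 5 N and contact force between cover and knob1 below 5 N) or (contact force between cover and knob3 above 10 N and contact force between cover and knob0 above 10 N and contact force between cover and knob1 below 5 N and contact force between cover and knob2 below 5 N)).
It fails at once if the cover tips by more than 2.5 degrees (angle between cover's own z axis and vertical above 0.0436 rad).
It fails at once if a knob is forced (clamps with over 45 N) (contact force between cover and knob0 above 45 N or contact force between cover and knob1 above 45 N or contact force between cover and knob2 above 45 N or contact force between cover and knob3 above 45 N).
It fails at once if a bystander is moved by more than 25 mm (distance of any of meter_red, meter_blue, meter_cream, tape_roll, screwdriver, spare_seal, parts_dish from where it was at the start of the episode above 0.025 m).
It also fails if it takes over 72 s, if anything falls off the work surface, if the arm or the gripper's body presses on something with over 40 N, if the wrist force passes 120 N, or if a joint passes its speed limit or range.

ROBOT

A 6-joint arm with a two-finger parallel gripper is mounted at the origin on the work surface. World frame = base frame: x ahead of the robot, y to its left, z up, the work surface at z = 0. Lengths are in mm, angles in rad, forces in N, time in s.
With the tool pointing down it reaches from about 275 to 750 mm from the base axis. Payload 10.2 kg.
Tool frame: the origin (TCP) lies at the very end of the fingers, on their centre line; the grasp point (between the pads) lies 19 mm behind it; z points along the fingers, y is the line along which they close (so a half turn about z gives the same grasp; the last joint's range is limited). The gripper opens to 85 mm and grips with 20 to 120 N. Pads are 22 mm wide; open, the fingers measure 114 mm over their backs; the gripper's body (76 mm by 85 mm) begins 54 mm behind the grasp point. The pads swing forward as they close: fully open they stand 13 mm farther back than shut.
Start: joints at [-1.515, 0.313, 1.498, -0, 1.331, -0.223], TCP at [144.468, -504.738, 231.294] pointing down, gripper open.
Joint ranges: [-2.94, 2.94], [-0.97, 2.17], [0.19, 2.56], [-1.23, 4.37], [0.02, 3.11], [-2.88, 2.88]. Speed limits (rad/s): [2.39, 2.39, 3.01, 3.14, 3.14, 3.14].

INTERFACE

Orientations are given as a unit quaternion [w, x, y, z].
In Python, from rig import * gives the robot as it stands. The module is installed in compiled form; this text tells all that it offers.
- The arm moves only by the shell command python3 -m crank 'ROWS' [FORCE]. ROWS is JSON, a list that holds one entry, the list of rows, each a list of 7 numbers: the shift along the tool's x, y, z in units of 25 mm (1.0 is 25 mm), then the turn, a rotation vector about the tool's x, y, z in units of 8 degrees (1.0 is 8 degrees), then the finger opening in mm, from 0 to 85.4. A call has exactly 8 rows; each row shifts and turns the commanded pose from where the row before left it, along the tool's axes as they then stand; what a row does not reach is not made up. A row lasts 1/10 s, in which the tool goes at most 50 mm and 8.59 degrees, less where a joint would pass 70% of its speed; a pose out of reach is approached as far as the arm can. A call is refused whole if a number of a shift passes 1 or a number of a turn 1, either way. A call with a gripper value outside its range is refused whole. The fingers move at their own pace and stop on an object; FORCE is the grip in N (left out, the last holds). Time passes only in rows, so rows that do not move let the fingers close, or fill a call up. It gives the time, the measured TCP pose, the force, the opening and the grip force at its end, in the units of the state.
- sense(): the state, without advancing time (a new reading comes with each control period).
- capture(name): name is "scene" or "top"; returns the picture (420x560x3 uint8, blue, green, red); there is no depth.
- camera_model(name): a dict with "fx", "fy", "cx", "cy" (pixels), "k1" (the pictures are not rectified: a ray, as slopes to the right and down, at radius r is drawn at 1 + k1 r^2 times it, then the intrinsics apply), "world_from_camera" (4x4, takes a point from camera to world coordinates). Camera axes: x right, y up, looking along -z (the intrinsics and any distortion apply to the point x, -y, -z); pixel columns grow to the right and rows downward; lengths in mm; the calibration is good to about 2 mm. A picture is of the moment at which its call begins. camera_model takes no time and is no camera call.
- finish_job(): hands the job in; it is judged then, once.
The state is a dict: "time_s": time; "joints": joint angles; "dq": joint speeds; "tau": joint torques, N m; "eef_pos": TCP position; "ee_rot": TCP orientation; "force": force on the tool from outside, world axes, zero at the start; "wrist_torque": the same for the moment, N m; "grip_width": opening from 0.0 (shut) to 1.0 (fully open); "grip_force": force on a finger pad.
Only numpy, scipy, OpenCV 4.12 (cv2) and the standard library are available. Lean on these libraries where they do the work, as an engineer would, in place of code of your own. Each camera call takes 0.05 s, during which the arm holds its last target. There are 200 camera calls.

## Working session

There is one attempt and no reset: what is moved stays moved. The work goes in short steps, Python scripts to look and compute and a shell command to move; the robot and the scene stay as the last step left them, time stands still between calls to the robot, and variables do not carry over. Pictures are saved under pics/ and viewed, at most 10 in all, crops included, and the job is handed in when it is done.

```bash
mkdir -p pics; ls
python3 - <<'E'
from rig import *
import cv2
for n in("scene","top"):
    cv2.imwrite(f"pics/{n}0.png",capture(n)); m=camera_model(n); print(n,m)
s=sense(); print(s)
E
```

```text
pics
scene {'fx': 447.6452284520065, 'fy': 447.6452284520065, 'cx': 284.3182441419931, 'cy': 204.8847018894171, 'k1': -0.015235743243474686, 'world_from_camera': array([[-6.15871613e-01, -6.67193574e-01,  4.18992711e-01,
         1.04384140e+03],
       [ 7.87826498e-01, -5.17749518e-01,  3.33563856e-01,
         3.73982485e+02],
       [-5.61838646e-03,  5.35526070e-01,  8.44500007e-01,
         1.10019788e+03],
       [ 0.00000000e+00,  0.00000000e+00,  0.00000000e+00,
         1.00000000e+00]])}
top {'fx': 397.09187884996504, 'fy': 397.09187884996504, 'cx': 277.47660922986483, 'cy': 208.26611467122737, 'k1': 0.03288555989204446, 'world_from_camera': array([[-2.64197348e-02,  9.81893437e-01, -1.87582720e-01,
         3.57248188e+02],
       [-9.99473014e-01, -2.94860441e-02, -1.35744979e-02,
        -8.40742429e+00],
       [-1.88597828e-02,  1.87125232e-01,  9.82155006e-01,
         1.06881184e+03],
       [ 0.00000000e+00,  0.00000000e+00,  0.00000000e+00,
         1.00000000e+00]])}
{'time_s': 0.1, 'joints': array([-1.51538668e+00,  3.13356537e-01,  1.49834951e+00, -2.88144033e-05,
        1.33098981e+00, -2.23408159e-01]), 'dq': array([ 0.00042305,  0.00142513, -0.00279622, -0.00087395, -0.00128814,
        0.00193261]), 'tau': array([ 4.07146144e-03, -4.12892032e+01, -2.60141248e+01, -4.74800777e-05,
        2.98957559e-03, -2.43986813e-05]), 'eef_pos': array([ 144.45446521, -504.50085401,  230.81586319]), 'ee_rot': array([-5.50831360e-04,  9.90297679e-01,  1.38961153e-01,  3.23360085e-05]), 'force': array([-0.30069057, -0.00708828,  0.48062063]), 'wrist_torque': array([-0.0241121 , -0.00827119, -0.04216421]), 'grip_force': 0.0, 'grip_width': 1.0046222049512183}
```

View pics/top0.png

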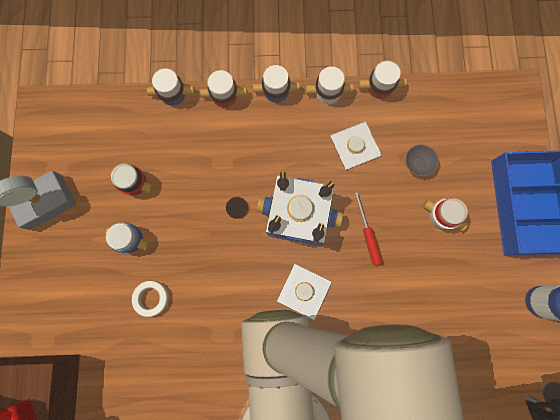

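View pics/scene0.png

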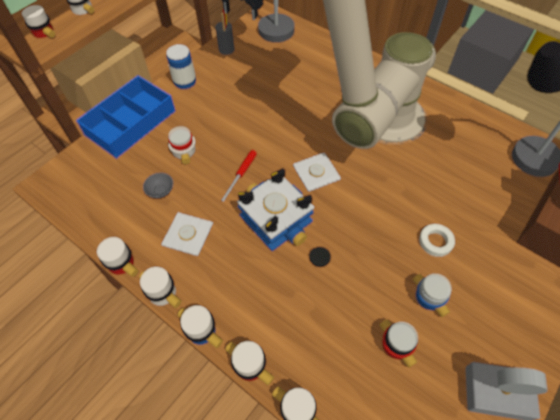

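The housing with four knobs sits at top (300,209). Possible confusions are the loose covers at (356,146) and (304,291), which lie on the table without knobs, and the small blue meter at (124,238). I choose (300,209) and check it in close crops.

Run:
```python
import cv2,numpy as np
a=cv2.imread("pics/top0.png")[164:254,250:350]; b=cv2.imread("pics/scene0.png")[160:250,228:328]
cv2.imwrite("pics/crop0.png",cv2.resize(a,(800,600) if 0 else None,fx=6.6,fy=6.6,interpolation=cv2.INTER_CUBIC))
cv2.imwrite("pics/crop1.png",cv2.resize(b,None,fx=6.6,fy=6.6,interpolation=cv2.INTER_CUBIC))
```

```text
(no output)
```

View pics/crop0.png

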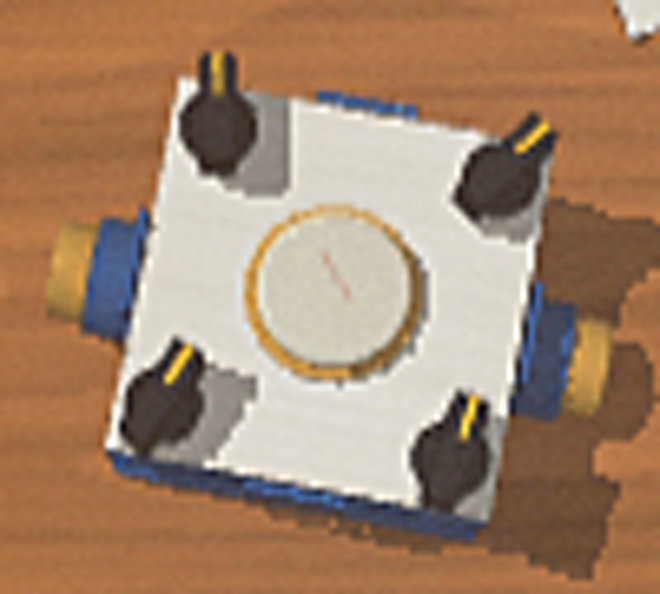

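View pics/crop1.png

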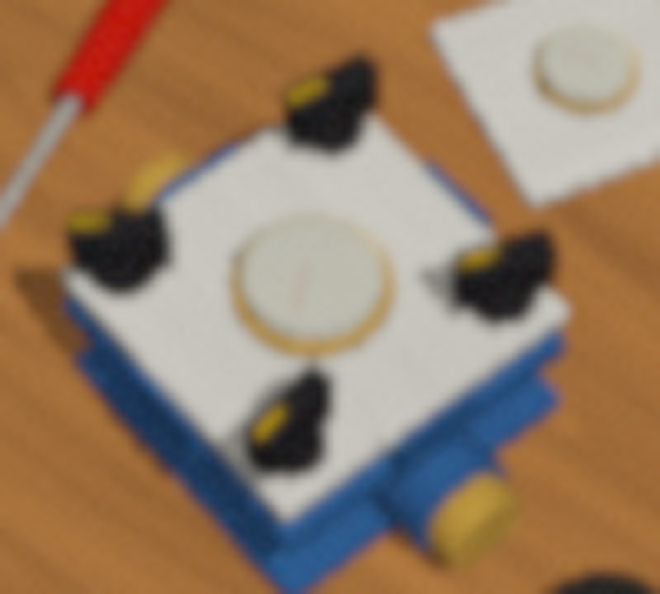

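The top crop confirms the knobbed cover: corners (183,80), (548,140), (490,522) and (110,452), with brass stubs left and right, so along housing y. The yellow marks are at about (217,70), (535,135), (180,362) and (470,415). The scene crop agrees. Now I work out positions.

```bash
cat > h.py <<'E'
from rig import *
import cv2,numpy as np
def ray(n,u,v):
    m=camera_model(n); x,y=(u-m['cx'])/m['fx'],(v-m['cy'])/m['fy']
    a,b=x,y
    for _ in range(20): f=1+m['k1']*(a*a+b*b); a,b=x/f,y/f
    T=m['world_from_camera']; return T[:3,3],T[:3,:3]@np.array([a,-b,-1])
def at(n,u,v,z):
    o,d=ray(n,u,v); return (o+d*(z-o[2])/d[2])[:2]
def proj(n,p):
    m=camera_model(n); T=m['world_from_camera']; q=T[:3,:3].T@(np.array(p)-T[:3,3])
    a,b=q[0]/-q[2],-q[1]/-q[2]; f=1+m['k1']*(a*a+b*b); return np.array([m['fx']*a*f+m['cx'],m['fy']*b*f+m['cy']])
E
python3 - <<'E'
from h import *
c=lambda u,v:((u+.5)/6.6-.5+250,(v+.5)/6.6-.5+164)
d=lambda u,v:((u+.5)/6.6-.5+228,(v+.5)/6.6-.5+160)
P=[at("top",*c(*p),81) for p in[(183,80),(110,452),(490,522),(548,140)]]
for p in P: print(p.round(1))
C=np.mean(P,0); print("C",C, [np.linalg.norm(P[i]-P[i-1]).round(1) for i in range(4)])
ex=P[0]+P[3]-P[1]-P[2]; ey=P[0]+P[1]-P[2]-P[3]
print("yaw",np.arctan2(ex[1],ex[0]),np.arctan2(-ey[0],ey[1]))
print("dome",at("top",*c(335,290),97),at("scene",*d(312,278),97))
Q=[at("scene",*d(*p),81) for p in[(285,520),(568,308),(370,112),(68,272)]]
print("scene C",np.mean(Q,0),Q)
# template fit of yaw per knob
tips={0:((217,56),(217,95)),1:((185,345),(168,380)),2:((472,398),(466,438)),3:((546,122),(518,152))}
y=(np.arctan2(ex[1],ex[0])+np.arctan2(-ey[0],ey[1]))/2
R=np.array([[np.cos(y),-np.sin(y)],[np.sin(y),np.cos(y)]])
for k,s in enumerate([(1,1),(-1,1),(-1,-1),(1,-1)]):
    ax=C+R@(np.array(s)*55); a,b=[at("top",*c(*t),122) for t in tips[k]]
    print(k,ax.round(1),"markdir",np.arctan2(*(a-b)[::-1]).round(3),"axis->tip",np.arctan2(*(a-ax)[::-1]).round(3),np.linalg.norm(a-ax).round(1),
      "axistop crop",((proj("top",[*ax,122])-[250,164]+.5)*6.6-.5).round())
E
```

```text
[631.2   3.4]
[486.1  35. ]
[ 455.5 -107.6]
[ 602.7 -137.1]
C [543.8596239  -51.55130119] [np.float64(143.4), np.float64(148.5), np.float64(145.8), np.float64(150.1)]
yaw -0.20591769390686507 -0.20591109225774723
dome [543.04966269 -51.91653741] [553.66224375 -48.40937899]
scene C [550.84602767 -45.33644755] [array([639.99262073,   6.69367167]), array([493.23172291,  36.38349685]), array([465.08514544, -88.15124086]), array([ 605.07462162, -136.27171786])]
0 [608.9  -9. ] markdir -0.029 axis->tip -0.053 19.8 axistop crop [216. 107.]
1 [501.3  13.5] markdir -0.474 axis->tip -0.446 20.1 axistop crop [163. 395.]
2 [478.8 -94.1] markdir -0.194 axis->tip -0.27 18.6 axistop crop [461. 447.]
3 [ 586.5 -116.6] markdir -0.777 axis->tip -0.85 19.6 axistop crop [508. 157.]
```

```bash
cat >> h.py <<'E'
from scipy.spatial.transform import Rotation as Ro
def pose():
    s=sense(); q=s['ee_rot']; R=Ro.from_quat([q[1],q[2],q[3],q[0]]); M=R.as_matrix()
    return s['eef_pos'],np.arctan2(M[1,0],M[0,0]),s,M
def plan(p,yaw,tp,tyaw,n):
    "rows from pose to target in tool axes (x,y,z units; turn about z), tool down"
    p=np.array(p,float); tp=np.array(tp,float); d=(tyaw-yaw)
    for i in range(n):
        R=np.array([[np.cos(yaw),np.sin(yaw)],[np.sin(yaw),-np.cos(yaw)]])
        st=(tp-p)/(n-i); w=round(-(tyaw-yaw)/(n-i)/np.radians(8),2)
        l=np.round([*(R.T@st[:2])/25,-st[2]/25],2); print([*map(float,l),0,0,w],end=',\n' if i%8<7 else '\n--\n')
        p+=[*(R@l[:2]*25),-l[2]*25]; yaw-=w*np.radians(8)
    print('end',p.round(1),round(yaw,3))
E
python3 - <<'E'
from h import *
print("seal",at("top",237,207.5,10),at("scene",320,257,10))
print("tape",at("top",151,298.5,22),at("scene",437,240,22))
print("base",proj("top",[0,0,0]),proj("scene",[0,0,0]))
p,y,s,M=pose(); print(p,y,M[:,2])
plan(p,y,[609,-9,160],np.pi-.04,24)
E
```

```text
seal [564.89804731 116.2479619 ] [574.74989661 121.11027724]
tape [330.46365154 337.96630471] [343.6425977  345.27271802]
base [286.12774215 433.20049067] [390.55271023 114.69582629]
[ 144.45446521 -504.50085401  230.81586319] 0.2788245503167093 [-8.90437737e-05  1.09996093e-03 -9.99999391e-01]
[0.97, -0.58, 0.12, 0, 0, np.float64(-0.84)],
[1.03, -0.46, 0.12, 0, 0, np.float64(-0.84)],
[1.08, -0.34, 0.12, 0, 0, np.float64(-0.84)],
[1.11, -0.21, 0.12, 0, 0, np.float64(-0.84)],
[1.13, -0.08, 0.12, 0, 0, np.float64(-0.84)],
[1.13, 0.05, 0.12, 0, 0, np.float64(-0.84)],
[1.12, 0.19, 0.12, 0, 0, np.float64(-0.84)],
[1.09, 0.32, 0.12, 0, 0, np.float64(-0.84)]
--
[1.04, 0.44, 0.12, 0, 0, np.float64(-0.84)],
[0.98, 0.56, 0.12, 0, 0, np.float64(-0.84)],
[0.91, 0.67, 0.12, 0, 0, np.float64(-0.84)],
[0.83, 0.77, 0.12, 0, 0, np.float64(-0.84)],
[0.73, 0.86, 0.12, 0, 0, np.float64(-0.84)],
[0.63, 0.94, 0.12, 0, 0, np.float64(-0.85)],
[0.51, 1.01, 0.12, 0, 0, np.float64(-0.84)],
[0.39, 1.07, 0.11, 0, 0, np.float64(-0.85)]
--
[0.26, 1.1, 0.12, 0, 0, np.float64(-0.84)],
[0.13, 1.13, 0.11, 0, 0, np.float64(-0.85)],
[-0.01, 1.13, 0.12, 0, 0, np.float64(-0.84)],
[-0.14, 1.12, 0.11, 0, 0, np.float64(-0.85)],
[-0.27, 1.1, 0.12, 0, 0, np.float64(-0.84)],
[-0.4, 1.06, 0.11, 0, 0, np.float64(-0.85)],
[-0.52, 1.01, 0.12, 0, 0, np.float64(-0.84)],
[-0.64, 0.93, 0.11, 0, 0, np.float64(-0.85)]
--
end [608.9  -9.1 160.1] 3.102
```

Run:
```python
from h import *
p,y,s,M=pose()
plan(p,y,[606,-10,165],np.pi-.04,28)
```

```text
[0.83, -0.5, 0.09, 0, 0, np.float64(-0.72)],
[0.87, -0.41, 0.09, 0, 0, np.float64(-0.72)],
[0.91, -0.32, 0.09, 0, 0, np.float64(-0.72)],
[0.94, -0.23, 0.09, 0, 0, np.float64(-0.72)],
[0.96, -0.13, 0.09, 0, 0, np.float64(-0.72)],
[0.97, -0.04, 0.09, 0, 0, np.float64(-0.72)],
[0.96, 0.06, 0.1, 0, 0, np.float64(-0.72)],
[0.95, 0.16, 0.09, 0, 0, np.float64(-0.72)]
--
[0.93, 0.25, 0.1, 0, 0, np.float64(-0.72)],
[0.9, 0.34, 0.09, 0, 0, np.float64(-0.72)],
[0.86, 0.43, 0.1, 0, 0, np.float64(-0.72)],
[0.82, 0.52, 0.09, 0, 0, np.float64(-0.72)],
[0.76, 0.6, 0.1, 0, 0, np.float64(-0.72)],
[0.7, 0.67, 0.09, 0, 0, np.float64(-0.72)],
[0.63, 0.74, 0.1, 0, 0, np.float64(-0.72)],
[0.55, 0.8, 0.09, 0, 0, np.float64(-0.72)]
--
[0.47, 0.85, 0.1, 0, 0, np.float64(-0.72)],
[0.38, 0.89, 0.09, 0, 0, np.float64(-0.73)],
[0.29, 0.92, 0.1, 0, 0, np.float64(-0.72)],
[0.19, 0.95, 0.09, 0, 0, np.float64(-0.73)],
[0.09, 0.96, 0.1, 0, 0, np.float64(-0.72)],
[-0.0, 0.97, 0.09, 0, 0, np.float64(-0.73)],
[-0.1, 0.96, 0.1, 0, 0, np.float64(-0.72)],
[-0.2, 0.94, 0.09, 0, 0, np.float64(-0.73)]
--
[-0.29, 0.92, 0.1, 0, 0, np.float64(-0.72)],
[-0.38, 0.89, 0.09, 0, 0, np.float64(-0.73)],
[-0.47, 0.84, 0.1, 0, 0, np.float64(-0.72)],
[-0.55, 0.79, 0.09, 0, 0, np.float64(-0.73)],
end [606.  -10.1 165.1] 3.102
```

```bash
python3 -m crank '[[[0.83,-0.5,0.09,0,0,-0.72,40],[0.87,-0.41,0.09,0,0,-0.72,40],[0.91,-0.32,0.09,0,0,-0.72,40],[0.94,-0.23,0.09,0,0,-0.72,40],[0.96,-0.13,0.09,0,0,-0.72,40],[0.97,-0.04,0.09,0,0,-0.72,40],[0.96,0.06,0.1,0,0,-0.72,40],[0.95,0.16,0.09,0,0,-0.72,40]]]' 40
python3 -m crank '[[[0.93,0.25,0.1,0,0,-0.72,40],[0.9,0.34,0.09,0,0,-0.72,40],[0.86,0.43,0.1,0,0,-0.72,40],[0.82,0.52,0.09,0,0,-0.72,40],[0.76,0.6,0.1,0,0,-0.72,40],[0.7,0.67,0.09,0,0,-0.72,40],[0.63,0.74,0.1,0,0,-0.72,40],[0.55,0.8,0.09,0,0,-0.72,40]]]'
python3 -m crank '[[[0.47,0.85,0.1,0,0,-0.72,40],[0.38,0.89,0.09,0,0,-0.73,40],[0.29,0.92,0.1,0,0,-0.72,40],[0.19,0.95,0.09,0,0,-0.73,40],[0.09,0.96,0.1,0,0,-0.72,40],[0,0.97,0.09,0,0,-0.73,40],[-0.1,0.96,0.1,0,0,-0.72,40],[-0.2,0.94,0.09,0,0,-0.73,40]]]'
python3 -m crank '[[[-0.29,0.92,0.1,0,0,-0.72,40],[-0.38,0.89,0.09,0,0,-0.73,40],[-0.47,0.84,0.1,0,0,-0.72,40],[-0.55,0.79,0.09,0,0,-0.73,40],[0,0,0,0,0,0,40],[0,0,0,0,0,0,40],[0,0,0,0,0,0,40],[0,0,0,0,0,0,40]]]'
python3 - <<'E'
from h import *
p,y,s,M=pose(); print(p,y,M[:,2],s['joints'],s['grip_width']*85.4)
for n in("scene","top"):
    im=capture(n); u=proj(n,p); print(n,u)
    x0,y0=int(u[0])-50,int(u[1])-40
    cv2.imwrite(f"pics/g_{n}.png",cv2.resize(im[y0:y0+80,x0:x0+100],None,fx=7,fy=7,interpolation=cv2.INTER_CUBIC))
    print(x0,y0)
E
```

```text
time_s: 0.9
eef_pos: [276.9, -362.6, 212.7]
ee_rot: [-0.0, 0.856, 0.517, 0.0]
force: [0.3, -0.5, -0.1]
grip_width: 0.468
grip_force: 0.0
time_s: 1.7
eef_pos: [408.9, -221.2, 193.7]
ee_rot: [-0.0, 0.585, 0.811, 0.0]
force: [-0.5, 0.0, 0.5]
grip_width: 0.468
grip_force: 0.0
time_s: 2.5
eef_pos: [540.8, -80.0, 174.6]
ee_rot: [-0.0, 0.218, 0.976, 0.0]
force: [-0.1, -0.3, 0.5]
grip_width: 0.469
grip_force: 0.0
time_s: 3.3
eef_pos: [605.7, -11.0, 165.7]
ee_rot: [-0.0, 0.021, 1.0, -0.0]
force: [0.7, 0.9, 0.3]
grip_width: 0.47
grip_force: 0.0
[605.69292601 -10.98995286 165.72225235] 3.1004038305012647 [-3.75408630e-05 -8.25490867e-05 -9.99999996e-01] [-2.11283564e-01  5.43185272e-01  1.33108435e+00 -9.28275731e-05
  1.26734243e+00 -1.74086333e+00] 40.12012265864136
scene [272.85524609 208.45674006]
222 168
top [283.02851688 176.34369859]
233 136
```

View pics/g_scene.png

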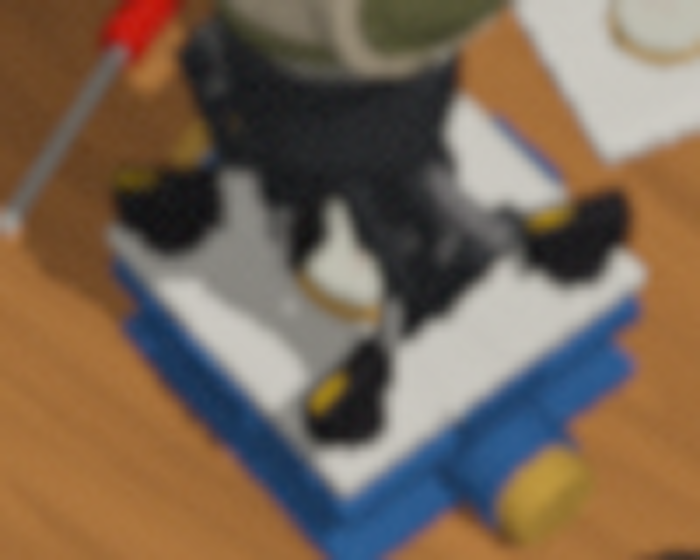

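View pics/g_top.png

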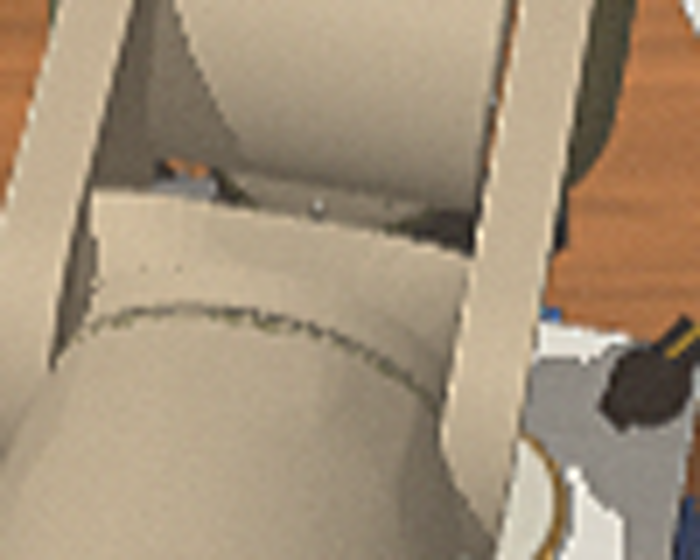

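The scene crop shows the fingertips at about (300,270) and (405,330). Their midpoint is about 8 mm nearer the camera than predicted, the same offset as between the cameras. The scene calibration is therefore the one that is off, and I use the top camera. I descend on knob0 and grip.

```bash
python3 -m crank '[[[-0.13,0.08,0.7,0,0,0,40],[0,0,0.7,0,0,0,40],[0,0,0.7,0,0,0,40],[0,0,0.65,0,0,0,40],[0,0,0,0,0,0,40],[0,0,0,0,0,0,10],[0,0,0,0,0,0,10],[0,0,0,0,0,0,5]]]' 40
python3 - <<'E'
from h import *
p,y,s,M=pose(); print(p,y,s['wrist_torque'],s['force'],s['grip_width']*85.4,s['grip_force'])
E
```

```text
time_s: 4.2
eef_pos: [609.8, -10.4, 98.2]
ee_rot: [0.001, 0.02, 1.0, -0.002]
force: [-1.6, -8.0, 1.5]
grip_width: 0.157
grip_force: 41.2
[609.76095843 -10.36908143  98.23349914] 3.102092982726462 [-1.29732928  0.34401835  0.22949501] [-1.57049716 -7.96938477  1.50071561] 13.369222331850546 41.19490921497345
```

```bash
python3 -m crank '[[[0,-0.03,0,0,0,0,5],[0,0,0.027,0,0,0.8,5],[0,0,0.027,0,0,0.8,5],[0,0,0.027,0,0,0.8,5],[0,0,0.027,0,0,0.8,5],[0,0,0.027,0,0,0.8,5],[0,0,0,0,0,0,5],[0,0,0,0,0,0,5]]]' 40
python3 - <<'E'
from h import *
p,y,s,M=pose(); print(p,y,s['wrist_torque'],s['force'],s['grip_width']*85.4,s['grip_force'])
E
```

```text
time_s: 5.0
eef_pos: [610.1, -9.8, 94.7]
ee_rot: [0.001, 0.293, 0.956, -0.0]
force: [-0.4, -3.2, 5.6]
grip_width: 0.149
grip_force: 41.7
[610.08158764  -9.75002452  94.73332967] 2.545984287773794 [-0.47137686 -0.12093253 -0.1691871 ] [-0.37199752 -3.22110754  5.60246205] 12.758915474994156 41.65435194969177
```

Run:
```python
from h import *
plan([610,-9.8,139.7],2.546,[479.4,-95,140],2.89,7)
```

```text
[0.34, -0.82, -0.0, 0, 0, np.float64(-0.35)],
[0.39, -0.8, -0.0, 0, 0, np.float64(-0.35)],
[0.42, -0.79, -0.0, 0, 0, np.float64(-0.35)],
[0.46, -0.76, -0.0, 0, 0, np.float64(-0.35)],
[0.5, -0.74, -0.0, 0, 0, np.float64(-0.35)],
[0.53, -0.71, -0.01, 0, 0, np.float64(-0.36)],
[0.57, -0.69, -0.0, 0, 0, np.float64(-0.35)],
end [479.5 -95.  140. ] 2.889
```

```bash
python3 -m crank '[[[0,0,0,0,0,0,40],[0,0,0,0,0,0,40],[0,0,0,0,0,0,40],[0,0,-0.9,0,0,0,40],[0,0,-0.9,0,0,0,40],[0.34,-0.82,0,0,0,-0.35,40],[0.39,-0.8,0,0,0,-0.35,40],[0.42,-0.79,0,0,0,-0.35,40]]]'
python3 -m crank '[[[0.46,-0.76,0,0,0,-0.35,40],[0.5,-0.74,0,0,0,-0.35,40],[0.53,-0.71,0,0,0,-0.36,40],[0.57,-0.69,0,0,0,-0.35,40],[0,0,0.85,0,0,0,40],[0,0,0.85,0,0,0,40],[0,0,0,0,0,0,10],[0,0,0,0,0,0,5]]]'
python3 - <<'E'
from h import *
p,y,s,M=pose(); print(p,y,s['wrist_torque'],s['force'],s['grip_width']*85.4,s['grip_force'])
E
```

```text
time_s: 5.8
eef_pos: [552.5, -45.7, 138.3]
ee_rot: [-0.0, 0.222, 0.975, 0.0]
force: [-1.2, 0.2, 0.4]
grip_width: 0.472
grip_force: 0.0
time_s: 6.6
eef_pos: [478.7, -94.1, 96.3]
ee_rot: [-0.0, 0.127, 0.992, 0.0]
force: [1.3, -2.3, 0.9]
grip_width: 0.152
grip_force: 37.9
[478.72853501 -94.07356858  96.30053263] 2.887347044443847 [-0.49315818 -0.0081571  -0.22216094] [ 1.30446046 -2.26457327  0.92065937] 12.966771447471316 37.87691853164365
```

```bash
python3 -m crank '[[[0,0,0,0,0,0,5],[0,0,0.027,0,0,0.8,5],[0,0,0.027,0,0,0.8,5],[0,0,0.027,0,0,0.8,5],[0,0,0.027,0,0,0.8,5],[0,0,0.027,0,0,0.8,5],[0,0,0,0,0,0,5],[0,0,0,0,0,0,5]]]' 40
python3 - <<'E'
from h import *
p,y,s,M=pose(); print(p,y,s['wrist_torque'],s['force'],s['grip_width']*85.4,s['grip_force'])
plan([*p[:2],p[2]+45],y,[501.5,13,p[2]+45],2.69,5)
E
```

```text
time_s: 7.4
eef_pos: [479.3, -93.8, 93.2]
ee_rot: [0.001, 0.394, 0.919, 0.001]
force: [3.3, 5.0, 0.5]
grip_width: 0.157
grip_force: 39.8
[479.29519154 -93.76016874  93.23399054] 2.331119426676786 [ 0.82897392 -0.59147784 -0.14851599] [3.34430762 5.03409615 0.48046966] 13.432924677051908 39.81333553791046
[0.5, 0.72, -0.0, 0, 0, np.float64(-0.51)],
[0.44, 0.75, -0.0, 0, 0, np.float64(-0.52)],
[0.39, 0.78, -0.0, 0, 0, np.float64(-0.51)],
[0.33, 0.81, -0.0, 0, 0, np.float64(-0.52)],
[0.27, 0.82, -0.0, 0, 0, np.float64(-0.51)],
end [501.5  12.8 138.2] 2.69
```

```bash
python3 -m crank '[[[0,0,0,0,0,0,40],[0,0,0,0,0,0,40],[0,0,0,0,0,0,40],[0,0,-0.9,0,0,0,40],[0,0,-0.9,0,0,0,40],[0.5,0.72,0,0,0,-0.51,40],[0.44,0.75,0,0,0,-0.52,40],[0.39,0.78,0,0,0,-0.51,40]]]'
python3 -m crank '[[[0.33,0.81,0,0,0,-0.52,40],[0.27,0.82,0,0,0,-0.51,40],[0,0,0.82,0,0,0,40],[0,0,0.82,0,0,0,40],[0,0,0,0,0,0,30],[0,0,0,0,0,0,10],[0,0,0,0,0,0,5],[0,0,0,0,0,0,5]]]'
python3 - <<'E'
from h import *
p,y,s,M=pose(); print(p,y,s['wrist_torque'],s['force'],s['grip_width']*85.4,s['grip_force'])
E
```

```text
time_s: 8.2
eef_pos: [492.2, -29.5, 137.8]
ee_rot: [0.0, 0.293, 0.956, -0.0]
force: [-0.8, 0.2, 0.2]
grip_width: 0.472
grip_force: 0.0
time_s: 9.0
eef_pos: [501.4, 13.7, 97.7]
ee_rot: [0.0, 0.226, 0.974, 0.001]
force: [-0.5, 9.7, -0.2]
grip_width: 0.158
grip_force: 39.5
[501.35363512  13.6523691   97.68480257] 2.686631456064248 [ 1.51048632e+00  1.24255760e-03 -2.05942893e-01] [-0.48731033  9.69059941 -0.15500721] 13.531208969166332 39.45582926273346
```

```bash
python3 -m crank '[[[0,0.03,0,0,0,0,5],[0,0,0.027,0,0,0.8,5],[0,0,0.027,0,0,0.8,5],[0,0,0.027,0,0,0.8,5],[0,0,0.027,0,0,0.8,5],[0,0,0.027,0,0,0.8,5],[0,0,0,0,0,0,5],[0,0,0,0,0,0,5]]]' 40
python3 - <<'E'
from h import *
p,y,s,M=pose(); print(p,y,s['wrist_torque'],s['force'],s['grip_width']*85.4,s['grip_force'])
plan([*p[:2],p[2]+45],y,[586.8,-116.8,p[2]+45],2.32,7)
E
```

```text
time_s: 9.8
eef_pos: [502.4, 14.7, 94.5]
ee_rot: [0.001, 0.485, 0.874, 0.002]
force: [3.5, 12.4, -1.1]
grip_width: 0.155
grip_force: 39.1
[502.35567443  14.71100947  94.51552526] 2.1280729581220816 [ 2.08471598 -0.50281435 -0.08499528] [ 3.5298229  12.37389892 -1.10540257] 13.234859092544673 39.121719002723694
[-0.89, 0.01, -0.0, 0, 0, np.float64(-0.2)],
[-0.89, -0.01, -0.0, 0, 0, np.float64(-0.2)],
[-0.89, -0.04, -0.0, 0, 0, np.float64(-0.19)],
[-0.89, -0.06, -0.0, 0, 0, np.float64(-0.2)],
[-0.89, -0.09, -0.0, 0, 0, np.float64(-0.19)],
[-0.89, -0.11, -0.0, 0, 0, np.float64(-0.2)],
[-0.89, -0.13, -0.0, 0, 0, np.float64(-0.19)],
end [ 586.9 -116.8  139.5] 2.319
```

```bash
python3 -m crank '[[[0,0,0,0,0,0,40],[0,0,0,0,0,0,40],[0,0,0,0,0,0,40],[0,0,-0.9,0,0,0,40],[0,0,-0.9,0,0,0,40],[-0.89,0.01,0,0,0,-0.2,40],[-0.89,-0.01,0,0,0,-0.2,40],[-0.89,-0.04,0,0,0,-0.19,40]]]'
python3 -m crank '[[[-0.89,-0.06,0,0,0,-0.2,40],[-0.89,-0.09,0,0,0,-0.19,40],[-0.89,-0.11,0,0,0,-0.2,40],[-0.89,-0.13,0,0,0,-0.19,40],[0,0,0.85,0,0,0,40],[0,0,0.85,0,0,0,40],[0,0,0,0,0,0,30],[0,0,0,0,0,0,5]]]'
python3 -m crank '[[[0,0,0,0,0,0,5],[0,0,0,0,0,0,5],[0,0,0,0,0,0,5],[0,0,0,0,0,0,5],[0,0,0,0,0,0,5],[0,0,0,0,0,0,5],[0,0,0,0,0,0,5],[0,0,0,0,0,0,5]]]'
python3 - <<'E'
from h import *
p,y,s,M=pose(); print(p,y,s['wrist_torque'],s['force'],s['grip_width']*85.4,s['grip_force'])
E
```

```text
time_s: 10.6
eef_pos: [538.0, -44.0, 138.7]
ee_rot: [0.0, 0.448, 0.894, -0.0]
force: [-0.5, -0.5, -0.6]
grip_width: 0.468
grip_force: 0.0
time_s: 11.4
eef_pos: [586.2, -118.5, 96.3]
ee_rot: [0.0, 0.399, 0.917, -0.0]
force: [-0.4, 1.0, 0.2]
grip_width: 0.2
grip_force: 0.8
time_s: 12.2
eef_pos: [586.9, -118.1, 96.8]
ee_rot: [0.001, 0.399, 0.917, 0.0]
force: [3.6, 3.5, -0.2]
grip_width: 0.156
grip_force: 39.5
[ 586.88174476 -118.11125285   96.79757381] 2.3201221663635585 [ 0.60094429 -0.58752199 -0.24850741] [ 3.63153683  3.53736043 -0.18330604] 13.350696764740148 39.45957005023956
```

```bash
python3 -m crank '[[[0,0,0,0,0,0,5],[0,0,0.027,0,0,0.8,5],[0,0,0.027,0,0,0.8,5],[0,0,0.027,0,0,0.8,5],[0,0,0.027,0,0,0.8,5],[0,0,0.027,0,0,0.8,5],[0,0,0,0,0,0,5],[0,0,0,0,0,0,5]]]' 40
python3 - <<'E'
from h import *
p,y,s,M=pose(); print(p,y,s['wrist_torque'],s['force'],s['grip_width']*85.4,s['grip_force'])
plan([*p[:2],p[2]+45],y,[610,-9.5,p[2]+45],2.546,6)
E
```

```text
time_s: 13.0
eef_pos: [587.2, -117.8, 93.5]
ee_rot: [0.001, 0.636, 0.771, 0.001]
force: [5.0, 6.2, 0.9]
grip_width: 0.154
grip_force: 39.0
[ 587.16576137 -117.76395223   93.50885253] 1.761694303783163 [ 0.87315155 -0.83375234 -0.17705354] [5.03717108 6.1660044  0.88055779] 13.1437063514142 39.016308188438416
[0.68, 0.29, -0.0, 0, 0, np.float64(-0.94)],
[0.64, 0.37, -0.0, 0, 0, np.float64(-0.94)],
[0.58, 0.45, -0.0, 0, 0, np.float64(-0.93)],
[0.52, 0.53, -0.0, 0, 0, np.float64(-0.94)],
[0.44, 0.59, -0.0, 0, 0, np.float64(-0.93)],
[0.37, 0.64, -0.0, 0, 0, np.float64(-0.94)],
end [610.1  -9.4 138.5] 2.546
```

```bash
cat > s.py <<'E'
from h import *
p,y,s,M=pose(); print('>>',s['time_s'],p.round(2),'yaw',round(y,3),'T',s['wrist_torque'].round(3),'F',s['force'].round(1),round(s['grip_width']*85.4,1),s['grip_force'].__round__(1))
E
python3 -m crank '[[[0,0,0,0,0,0,40],[0,0,0,0,0,0,40],[0,0,0,0,0,0,40],[0,0,-0.9,0,0,0,40],[0,0,-0.9,0,0,0,40],[0.68,0.29,0,0,0,-0.94,40],[0.64,0.37,0,0,0,-0.94,40],[0.58,0.45,0,0,0,-0.93,40]]]' >/dev/null
python3 -m crank '[[[0.52,0.53,0,0,0,-0.94,40],[0.44,0.59,0,0,0,-0.93,40],[0.37,0.64,0,0,0,-0.94,40],[0,0,0.88,0,0,0,40],[0,0,0.88,0,0,0,40],[0,0,0,0,0,0,30],[0,0,0,0,0,0,10],[0,0,0,0,0,0,5]]]' 40 >/dev/null
python3 s.py
```

```text
>> 14.6 [609.45  -9.93  94.36] yaw 2.546 T [ 0.295 -0.087 -0.075] F [ 0.7  2.8 -2.2] 13.1 41.8
```

```bash
python3 -m crank '[[[0,0,0,0,0,0,5],[0,0,0.019,0,0,0.57,5],[0,0,0.019,0,0,0.57,5],[0,0,0.019,0,0,0.57,5],[0,0,0,0,0,0,5],[0,0,0,0,0,0,5],[0,0,0,0,0,0,5],[0,0,0,0,0,0,5]]]' 40 >/dev/null
python3 s.py
python3 -m crank '[[[0,0,0.019,0,0,0.57,5],[0,0,0,0,0,0,5],[0,0,0,0,0,0,5],[0,0,0,0,0,0,5],[0,0,0,0,0,0,5],[0,0,0,0,0,0,5],[0,0,0,0,0,0,5],[0,0,0,0,0,0,5]]]' >/dev/null
python3 s.py
```

```text
>> 15.4 [609.73  -9.57  92.87] yaw 2.31 T [ 0.767 -0.357 -0.058] F [3.8 5.  1.3] 13.5 42.4
>> 16.2 [609.83  -9.47  92.44] yaw 2.23 T [ 0.882 -0.573  0.042] F [3.4 5.2 1.1] 13.0 42.3
```

```bash
cat > t.py <<'E'
from h import *
T=[]
for i in range(4): T.append(sense()['wrist_torque'][2]); capture("top")
T.append(sense()['wrist_torque'][2]); print('avgTz',np.mean(T).round(3),np.std(T).round(3))
E
python3 t.py
python3 -m crank '[[[0,0,0.019,0,0,0.57,5],[0,0,0,0,0,0,5],[0,0,0,0,0,0,5],[0,0,0,0,0,0,5],[0,0,0,0,0,0,5],[0,0,0,0,0,0,5],[0,0,0,0,0,0,5],[0,0,0,0,0,0,5]]]' >/dev/null
python3 s.py;python3 t.py
```

```text
avgTz 0.032 0.023
>> 17.2 [609.96  -9.35  92.01] yaw 2.151 T [ 0.896 -0.615  0.085] F [4.  6.7 1. ] 13.5 42.3
avgTz 0.049 0.024
```

```bash
python3 -m crank '[[[0,0,0.019,0,0,0.57,5],[0,0,0,0,0,0,5],[0,0,0,0,0,0,5],[0,0,0,0,0,0,5],[0,0,0,0,0,0,5],[0,0,0,0,0,0,5],[0,0,0,0,0,0,5],[0,0,0,0,0,0,5]]]' >/dev/null
python3 s.py;python3 t.py
python3 -m crank '[[[0,0,0.019,0,0,0.57,5],[0,0,0,0,0,0,5],[0,0,0,0,0,0,5],[0,0,0,0,0,0,5],[0,0,0,0,0,0,5],[0,0,0,0,0,0,5],[0,0,0,0,0,0,5],[0,0,0,0,0,0,5]]]' >/dev/null
python3 s.py;python3 t.py
```

```text
>> 18.2 [610.11  -9.26  91.57] yaw 2.071 T [ 1.106 -0.767  0.054] F [ 4.9  6.2 -0.3] 13.4 42.3
avgTz 0.035 0.016
>> 19.2 [610.28  -9.18  91.43] yaw 1.992 T [ 1.157 -0.645  0.051] F [4.5 6.5 2.4] 13.2 42.6
avgTz 0.11 0.031
```

```bash
python3 -m crank '[[[0,0,0.019,0,0,0.57,5],[0,0,0,0,0,0,5],[0,0,0,0,0,0,5],[0,0,0,0,0,0,5],[0,0,0,0,0,0,5],[0,0,0,0,0,0,5],[0,0,0,0,0,0,5],[0,0,0,0,0,0,5]]]' >/dev/null
python3 s.py;python3 t.py;python3 t.py
```

```text
>> 20.2 [610.43  -9.11  91.32] yaw 1.912 T [ 1.176 -0.592  0.259] F [4.9 6.9 5.1] 13.1 42.9
avgTz 0.23 0.027
avgTz 0.216 0.015
```

Run:
```python
from h import *
plan([610.4,-9.1,136.4],1.912,[479.5,-94,138],2.331,7)
```

```text
[-0.21, -0.87, -0.01, 0, 0, np.float64(-0.43)],
[-0.15, -0.88, -0.01, 0, 0, np.float64(-0.43)],
[-0.1, -0.88, -0.01, 0, 0, np.float64(-0.43)],
[-0.05, -0.89, -0.01, 0, 0, np.float64(-0.43)],
[0.0, -0.89, -0.01, 0, 0, np.float64(-0.43)],
[0.06, -0.89, -0.01, 0, 0, np.float64(-0.43)],
[0.12, -0.89, -0.0, 0, 0, np.float64(-0.42)],
end [479.4 -94.  137.9] 2.331
```

```bash
python3 -m crank '[[[0,0,0,0,0,0,40],[0,0,0,0,0,0,40],[0,0,0,0,0,0,40],[0,0,-0.9,0,0,0,40],[0,0,-0.9,0,0,0,40],[-0.21,-0.87,0,0,0,-0.43,40],[-0.15,-0.88,0,0,0,-0.43,40],[-0.1,-0.88,0,0,0,-0.43,40]]]' >/dev/null
python3 -m crank '[[[-0.05,-0.89,0,0,0,-0.43,40],[0,-0.89,0,0,0,-0.43,40],[0.06,-0.89,0,0,0,-0.43,40],[0.12,-0.89,0,0,0,-0.42,40],[0,0,0.86,0,0,0,40],[0,0,0.86,0,0,0,40],[0,0,0,0,0,0,30],[0,0,0,0,0,0,5]]]' 40 >/dev/null
python3 s.py
python3 -m crank '[[[0,0,0,0,0,0,5],[0,0,0,0,0,0,5],[0,0,0.019,0,0,0.57,5],[0,0,0.019,0,0,0.57,5],[0,0,0.019,0,0,0.57,5],[0,0,0,0,0,0,5],[0,0,0,0,0,0,5],[0,0,0,0,0,0,5]]]' 40 >/dev/null
python3 s.py;python3 t.py
python3 -m crank '[[[0,0,0.019,0,0,0.57,5],[0,0,0,0,0,0,5],[0,0,0,0,0,0,5],[0,0,0,0,0,0,5],[0,0,0,0,0,0,5],[0,0,0,0,0,0,5],[0,0,0,0,0,0,5],[0,0,0,0,0,0,5]]]' >/dev/null
python3 s.py;python3 t.py
```

```text
>> 22.2 [477.92 -94.65  91.99] yaw 2.329 T [ 1.166 -0.722 -0.034] F [4.  5.  0.1] 17.1 4.1
>> 23.0 [479.05 -93.54  91.13] yaw 2.09 T [ 1.328 -1.021  0.031] F [ 7.4  7.5 -4.6] 13.2 41.1
avgTz -0.002 0.033
>> 24.0 [479.15 -93.5   90.69] yaw 2.01 T [ 1.367 -1.064  0.079] F [ 7.3  8.  -5.2] 13.5 41.1
avgTz 0.065 0.019
```

```bash
python3 -m crank '[[[0,0,0.019,0,0,0.57,5],[0,0,0,0,0,0,5],[0,0,0,0,0,0,5],[0,0,0,0,0,0,5],[0,0,0,0,0,0,5],[0,0,0,0,0,0,5],[0,0,0,0,0,0,5],[0,0,0,0,0,0,5]]]' >/dev/null
python3 s.py;python3 t.py
python3 -m crank '[[[0,0,0.019,0,0,0.57,5],[0,0,0,0,0,0,5],[0,0,0,0,0,0,5],[0,0,0,0,0,0,5],[0,0,0,0,0,0,5],[0,0,0,0,0,0,5],[0,0,0,0,0,0,5],[0,0,0,0,0,0,5]]]' >/dev/null
python3 s.py;python3 t.py
```

```text
>> 25.0 [479.22 -93.45  90.24] yaw 1.931 T [ 1.482 -1.206  0.051] F [ 7.9  9.7 -4.2] 13.2 41.1
avgTz 0.059 0.023
>> 26.0 [479.34 -93.39  89.81] yaw 1.851 T [ 1.633 -1.272  0.108] F [ 9.2  9.5 -4.5] 13.2 41.1
avgTz 0.08 0.029
```

Total about 1.04 rad; I continue one step at a time.

```bash
python3 -m crank '[[[0,0,0.019,0,0,0.57,5],[0,0,0,0,0,0,5],[0,0,0,0,0,0,5],[0,0,0,0,0,0,5],[0,0,0,0,0,0,5],[0,0,0,0,0,0,5],[0,0,0,0,0,0,5],[0,0,0,0,0,0,5]]]' >/dev/null
python3 s.py;python3 t.py
```

```text
>> 27.0 [479.44 -93.34  89.35] yaw 1.771 T [ 1.645 -1.356  0.069] F [ 8.8  9.7 -4.5] 13.1 41.1
avgTz 0.102 0.029
```

```bash
python3 -m crank '[[[0,0,0.019,0,0,0.57,5],[0,0,0,0,0,0,5],[0,0,0,0,0,0,5],[0,0,0,0,0,0,5],[0,0,0,0,0,0,5],[0,0,0,0,0,0,5],[0,0,0,0,0,0,5],[0,0,0,0,0,0,5]]]' >/dev/null
python3 s.py;python3 t.py
```

```text
>> 28.0 [479.57 -93.31  89.23] yaw 1.692 T [ 1.794 -1.204  0.15 ] F [ 9.3 10.8 -1.3] 13.5 41.6
avgTz 0.167 0.013
```

```bash
python3 -m crank '[[[0,0,0.012,0,0,0.45,5],[0,0,0,0,0,0,5],[0,0,0,0,0,0,5],[0,0,0,0,0,0,5],[0,0,0,0,0,0,5],[0,0,0,0,0,0,5],[0,0,0,0,0,0,5],[0,0,0,0,0,0,5]]]' >/dev/null
python3 s.py;python3 t.py
python3 - <<'E'
from h import *
plan([479.6,-93.3,134],1.63,[503,15.3,138.5],2.128,5)
E
```

```text
>> 29.0 [479.7  -93.31  89.19] yaw 1.63 T [ 1.886 -1.065  0.293] F [ 7.7 11.7  1.9] 13.4 42.0
avgTz 0.313 0.025
[0.86, 0.24, -0.04, 0, 0, np.float64(-0.71)],
[0.83, 0.32, -0.04, 0, 0, np.float64(-0.71)],
[0.79, 0.4, -0.03, 0, 0, np.float64(-0.72)],
[0.75, 0.48, -0.04, 0, 0, np.float64(-0.71)],
[0.69, 0.55, -0.03, 0, 0, np.float64(-0.72)],
end [503.   15.2 138.5] 2.128
```

```bash
python3 -m crank '[[[0,0,0,0,0,0,40],[0,0,0,0,0,0,40],[0,0,0,0,0,0,40],[0,0,-0.9,0,0,0,40],[0,0,-0.9,0,0,0,40],[0.86,0.24,-0.04,0,0,-0.71,40],[0.83,0.32,-0.04,0,0,-0.71,40],[0.79,0.4,-0.03,0,0,-0.72,40]]]' >/dev/null
python3 -m crank '[[[0.75,0.48,-0.04,0,0,-0.71,40],[0.69,0.55,-0.03,0,0,-0.72,40],[0,0,0.9,0,0,0,40],[0,0,0.9,0,0,0,40],[0,0,0,0,0,0,30],[0,0,0,0,0,0,10],[0,0,0,0,0,0,5],[0,0,0,0,0,0,5]]]' 40 >/dev/null
python3 s.py
python3 -m crank '[[[0,0,0,0,0,0,5],[0,0,0.019,0,0,0.57,5],[0,0,0.019,0,0,0.57,5],[0,0,0.019,0,0,0.57,5],[0,0,0,0,0,0,5],[0,0,0,0,0,0,5],[0,0,0,0,0,0,5],[0,0,0,0,0,0,5]]]' 40 >/dev/null
python3 s.py;python3 t.py
python3 -m crank '[[[0,0,0.019,0,0,0.57,5],[0,0,0,0,0,0,5],[0,0,0,0,0,0,5],[0,0,0,0,0,0,5],[0,0,0,0,0,0,5],[0,0,0,0,0,0,5],[0,0,0,0,0,0,5],[0,0,0,0,0,0,5]]]' >/dev/null
python3 s.py;python3 t.py
```

```text
>> 30.8 [502.55  14.37  93.08] yaw 2.126 T [ 0.755 -0.905 -0.183] F [ 6.2  4.3 -5.5] 13.3 41.3
>> 31.6 [502.92  14.65  91.71] yaw 1.888 T [ 1.213 -1.293  0.067] F [ 7.7  6.7 -7. ] 13.2 41.2
avgTz 0.03 0.02
>> 32.6 [503.07  14.67  91.26] yaw 1.808 T [ 1.223 -1.443  0.048] F [ 8.5  7.1 -7.7] 13.1 41.2
avgTz 0.05 0.029
```

```bash
python3 -m crank '[[[0,0,0.019,0,0,0.57,5],[0,0,0,0,0,0,5],[0,0,0,0,0,0,5],[0,0,0,0,0,0,5],[0,0,0,0,0,0,5],[0,0,0,0,0,0,5],[0,0,0,0,0,0,5],[0,0,0,0,0,0,5]]]' >/dev/null
python3 s.py;python3 t.py
python3 -m crank '[[[0,0,0.019,0,0,0.57,5],[0,0,0,0,0,0,5],[0,0,0,0,0,0,5],[0,0,0,0,0,0,5],[0,0,0,0,0,0,5],[0,0,0,0,0,0,5],[0,0,0,0,0,0,5],[0,0,0,0,0,0,5]]]' >/dev/null
python3 s.py;python3 t.py
```

```text
>> 33.6 [503.23  14.7   90.81] yaw 1.729 T [ 1.332 -1.508  0.079] F [10.   8.2 -7.1] 13.4 41.1
avgTz 0.068 0.024
>> 34.6 [503.36  14.75  90.35] yaw 1.649 T [ 1.376 -1.702  0.058] F [11.2  8.7 -8.4] 13.1 41.0
avgTz 0.072 0.034
```

```bash
python3 -m crank '[[[0,0,0.019,0,0,0.57,5],[0,0,0,0,0,0,5],[0,0,0,0,0,0,5],[0,0,0,0,0,0,5],[0,0,0,0,0,0,5],[0,0,0,0,0,0,5],[0,0,0,0,0,0,5],[0,0,0,0,0,0,5]]]' >/dev/null
python3 s.py;python3 t.py
```

```text
>> 35.6 [503.52  14.77  89.89] yaw 1.569 T [ 1.429 -1.782  0.071] F [11.3  8.7 -9. ] 13.1 41.0
avgTz 0.08 0.022
```

```bash
python3 -m crank '[[[0,0,0.019,0,0,0.57,5],[0,0,0,0,0,0,5],[0,0,0,0,0,0,5],[0,0,0,0,0,0,5],[0,0,0,0,0,0,5],[0,0,0,0,0,0,5],[0,0,0,0,0,0,5],[0,0,0,0,0,0,5]]]' >/dev/null
python3 s.py;python3 t.py
```

```text
>> 36.6 [503.69  14.77  89.45] yaw 1.49 T [ 1.467 -1.981  0.089] F [ 12.6   8.7 -10.1] 13.2 40.9
avgTz 0.062 0.026
```

```bash
python3 -m crank '[[[0,0,0.019,0,0,0.57,5],[0,0,0,0,0,0,5],[0,0,0,0,0,0,5],[0,0,0,0,0,0,5],[0,0,0,0,0,0,5],[0,0,0,0,0,0,5],[0,0,0,0,0,0,5],[0,0,0,0,0,0,5]]]' >/dev/null
python3 s.py;python3 t.py
```

```text
>> 37.6 [503.87  14.77  89.29] yaw 1.41 T [ 1.522 -1.785  0.118] F [11.7  9.1 -7. ] 13.3 41.3
avgTz 0.153 0.029
```

```bash
python3 -m crank '[[[0,0,0.008,0,0,0.3,5],[0,0,0,0,0,0,5],[0,0,0,0,0,0,5],[0,0,0,0,0,0,5],[0,0,0,0,0,0,5],[0,0,0,0,0,0,5],[0,0,0,0,0,0,5],[0,0,0,0,0,0,5]]]' >/dev/null
python3 s.py;python3 t.py
python3 - <<'E'
from h import *
plan([503.9,14.8,134.2],1.37,[587.4,-117.5,137],1.762,7)
E
```

```text
>> 38.6 [503.97  14.79  89.25] yaw 1.369 T [ 1.597 -1.84   0.259] F [12.7  9.7 -5.4] 13.7 41.5
avgTz 0.299 0.033
[-0.65, 0.62, -0.02, 0, 0, np.float64(-0.4)],
[-0.68, 0.58, -0.02, 0, 0, np.float64(-0.4)],
[-0.71, 0.54, -0.01, 0, 0, np.float64(-0.4)],
[-0.74, 0.5, -0.02, 0, 0, np.float64(-0.4)],
[-0.77, 0.46, -0.01, 0, 0, np.float64(-0.4)],
[-0.79, 0.42, -0.02, 0, 0, np.float64(-0.4)],
[-0.81, 0.37, -0.01, 0, 0, np.float64(-0.41)],
end [ 587.3 -117.6  137. ] 1.762
```

```bash
python3 -m crank '[[[0,0,0,0,0,0,40],[0,0,0,0,0,0,40],[0,0,0,0,0,0,40],[0,0,-0.9,0,0,0,40],[0,0,-0.9,0,0,0,40],[-0.65,0.62,-0.02,0,0,-0.4,40],[-0.68,0.58,-0.02,0,0,-0.4,40],[-0.71,0.54,-0.01,0,0,-0.4,40]]]' >/dev/null
python3 -m crank '[[[-0.74,0.5,-0.02,0,0,-0.4,40],[-0.77,0.46,-0.01,0,0,-0.4,40],[-0.79,0.42,-0.02,0,0,-0.4,40],[-0.81,0.37,-0.01,0,0,-0.41,40],[0,0,0.88,0,0,0,40],[0,0,0.88,0,0,0,40],[0,0,0,0,0,0,30],[0,0,0,0,0,0,5]]]' 40 >/dev/null
python3 s.py
python3 -m crank '[[[0,0,0,0,0,0,5],[0,0,0,0,0,0,5],[0,0,0.019,0,0,0.57,5],[0,0,0.019,0,0,0.57,5],[0,0,0.019,0,0,0.57,5],[0,0,0,0,0,0,5],[0,0,0,0,0,0,5],[0,0,0,0,0,0,5]]]' 40 >/dev/null
python3 s.py;python3 t.py
python3 -m crank '[[[0,0,0.019,0,0,0.57,5],[0,0,0,0,0,0,5],[0,0,0,0,0,0,5],[0,0,0,0,0,0,5],[0,0,0,0,0,0,5],[0,0,0,0,0,0,5],[0,0,0,0,0,0,5],[0,0,0,0,0,0,5]]]' >/dev/null
python3 s.py;python3 t.py
```

```text
>> 40.4 [ 585.2  -118.51   92.  ] yaw 1.761 T [ 1.166 -3.536 -0.005] F [20.8  6.8 -5.5] 16.9 11.2
>> 41.2 [ 586.97 -118.04   91.04] yaw 1.523 T [ 0.532 -2.201 -0.007] F [13.5  2.7 -9.9] 13.3 42.0
avgTz 0.004 0.013
>> 42.2 [ 586.98 -118.02   90.54] yaw 1.443 T [ 0.505 -2.228  0.058] F [ 15.    2.7 -11.1] 13.0 42.0
avgTz 0.079 0.021
```

```bash
python3 -m crank '[[[0,0,0.019,0,0,0.57,5],[0,0,0,0,0,0,5],[0,0,0,0,0,0,5],[0,0,0,0,0,0,5],[0,0,0,0,0,0,5],[0,0,0,0,0,0,5],[0,0,0,0,0,0,5],[0,0,0,0,0,0,5]]]' >/dev/null
python3 s.py;python3 t.py
python3 -m crank '[[[0,0,0.019,0,0,0.57,5],[0,0,0,0,0,0,5],[0,0,0,0,0,0,5],[0,0,0,0,0,0,5],[0,0,0,0,0,0,5],[0,0,0,0,0,0,5],[0,0,0,0,0,0,5],[0,0,0,0,0,0,5]]]' >/dev/null
python3 s.py;python3 t.py
```

```text
>> 43.2 [ 587.04 -118.04   90.1 ] yaw 1.364 T [ 0.563 -2.257  0.029] F [ 14.6   1.8 -11.3] 13.6 41.9
avgTz 0.047 0.024
>> 44.2 [ 587.06 -117.98   89.6 ] yaw 1.284 T [ 0.55  -2.278  0.031] F [ 14.6   1.8 -10.3] 13.3 41.9
avgTz 0.036 0.026
```

```bash
python3 -m crank '[[[0,0,0.019,0,0,0.57,5],[0,0,0,0,0,0,5],[0,0,0,0,0,0,5],[0,0,0,0,0,0,5],[0,0,0,0,0,0,5],[0,0,0,0,0,0,5],[0,0,0,0,0,0,5],[0,0,0,0,0,0,5]]]' >/dev/null
python3 s.py;python3 t.py
```

```text
>> 45.2 [ 587.15 -118.02   89.49] yaw 1.205 T [ 0.727 -2.1    0.104] F [13.4  3.2 -8.5] 13.6 42.2
avgTz 0.149 0.032
```

```bash
python3 -m crank '[[[0,0,0.006,0,0,0.25,5],[0,0,0,0,0,0,5],[0,0,0,0,0,0,5],[0,0,0,0,0,0,5],[0,0,0,0,0,0,5],[0,0,0,0,0,0,5],[0,0,0,0,0,0,5],[0,0,0,0,0,0,5]]]' >/dev/null
python3 s.py;python3 t.py
python3 - <<'E'
from h import *
plan([587.2,-118,134.5],1.17,[609.5,-9,137],1.912,6)
E
```

```text
>> 46.2 [ 587.17 -117.98   89.46] yaw 1.17 T [ 0.691 -2.085  0.305] F [13.6  3.  -6.9] 12.8 42.4
avgTz 0.293 0.026
[0.73, -0.15, -0.02, 0, 0, np.float64(-0.89)],
[0.74, -0.05, -0.02, 0, 0, np.float64(-0.88)],
[0.74, 0.03, -0.02, 0, 0, np.float64(-0.89)],
[0.73, 0.13, -0.01, 0, 0, np.float64(-0.88)],
[0.71, 0.22, -0.02, 0, 0, np.float64(-0.89)],
[0.68, 0.3, -0.01, 0, 0, np.float64(-0.88)],
end [609.5  -8.9 137. ] 1.911
```

Knob3 is tight. Knob0 was tightened on a slope and may have eased, so I check it by feel.

```bash
python3 -m crank '[[[0,0,0,0,0,0,40],[0,0,0,0,0,0,40],[0,0,0,0,0,0,40],[0,0,-0.9,0,0,0,40],[0,0,-0.9,0,0,0,40],[0.73,-0.15,-0.02,0,0,-0.89,40],[0.74,-0.05,-0.02,0,0,-0.88,40],[0.74,0.03,-0.02,0,0,-0.87,40]]]' >/dev/null
python3 -m crank '[[[0.73,0.13,-0.01,0,0,-0.88,40],[0.71,0.22,-0.02,0,0,-0.89,40],[0.68,0.3,-0.01,0,0,-0.88,40],[0,0,0.9,0,0,0,40],[0,0,0.9,0,0,0,40],[0,0,0,0,0,0,30],[0,0,0,0,0,0,10],[0,0,0,0,0,0,5]]]' 40 >/dev/null
python3 s.py;python3 t.py
python3 -m crank '[[[0,0,0,0,0,0,5],[0,0,0.006,0,0,0.25,5],[0,0,0,0,0,0,5],[0,0,0,0,0,0,5],[0,0,0,0,0,0,5],[0,0,0,0,0,0,5],[0,0,0,0,0,0,5],[0,0,0,0,0,0,5]]]' 40 >/dev/null
python3 s.py;python3 t.py
```

```text
>> 48.0 [609.63  -8.56  91.13] yaw 1.908 T [ 1.03  -2.507  0.172] F [ 16.6   6.6 -14.9] 12.8 42.3
avgTz 0.174 0.027
>> 49.0 [609.71  -8.45  91.1 ] yaw 1.874 T [ 1.111 -2.456  0.391] F [ 16.4   6.2 -13.6] 13.1 43.0
avgTz 0.394 0.022
```

```bash
python3 -m crank '[[[0,0,0,0,0,0,40],[0,0,0,0,0,0,40],[0,0,0,0,0,0,40],[0,0,-0.9,0,0,0,40],[0,0,-0.9,0,0,0,40],[0,0,-0.9,0,0,0,40],[0,0,-0.9,0,0,0,40],[0,0,0,0,0,0,40]]]'
python3 - <<'E'
from h import *
im=capture("scene"); cv2.imwrite("pics/end.png",cv2.resize(im[150:255,215:335],None,fx=5.5,fy=5.5,interpolation=cv2.INTER_CUBIC))
E
```

```text
time_s: 50.0
eef_pos: [608.3, -9.8, 183.7]
ee_rot: [0.003, 0.593, 0.806, 0.001]
force: [0.6, 0.5, -0.6]
grip_width: 0.469
grip_force: 0.0
```

View pics/end.png

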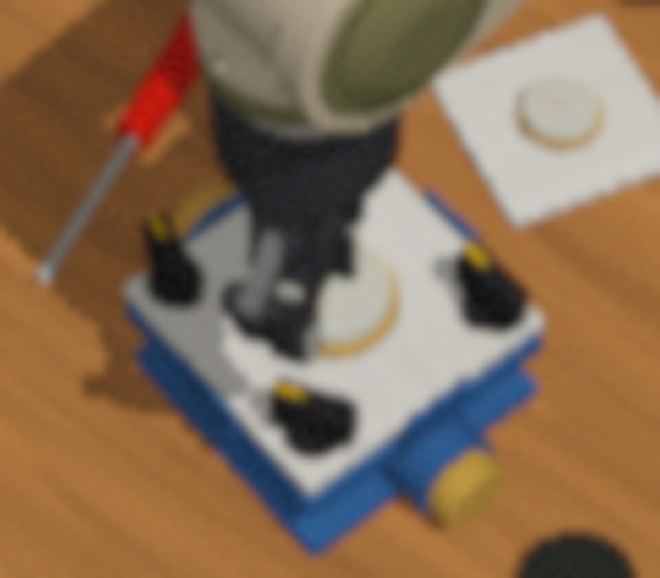

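The cover sits level in the housing, with knobs at (172,260), (488,285) and (315,415) turned, the gripper is clear above it, and the screwdriver and seal look undisturbed. I hand it in.

```bash
python3 -c "
from rig import *
print(finish_job())"
```

```text
the job is handed in; nothing more can be done
None
```

I handed the job in at about 50 s, after tightening all four knobs in two corner-to-opposite-corner rounds (knobs 0, 2, 1, 3) and seeing the cover look level; the hand-in gave no verdict, and by feel knobs 1–3 were at about 35–40 N (limit 45), while knob0's re-check left its force uncertain and possibly over 45 N.

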